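# Pump the ratchet lever to index the rotary fixture

### The arm

A 6-joint arm with a two-finger parallel gripper is mounted at the origin on a cart in front of the work surface, level with it; the furniture and walls round the work are solid. World frame = base frame: x ahead of the robot, y to its left, z up, the work surface at z = 0. Lengths are in m, angles in rad, forces in N, time in s.
With the tool pointing down it reaches from about 0.35 to 0.875 m from the base axis. Payload 4.2 kg.
Tool frame: the origin (TCP) lies on the mounting face of the last link; the fingertips stand 173 mm ahead of it and the grasp point (between the pads) lies 155 mm ahead of it; z points along the fingers, y is the line along which they close (so a half turn about z gives the same grasp; the last joint's range is limited). The gripper opens to 85 mm and grips with 20 to 120 N. Pads are 22 mm wide; open, the fingers measure 114 mm over their backs; the gripper's body (76 mm by 85 mm) begins 54 mm behind the grasp point. The pads swing forward as they close: fully open they stand 13 mm farther back than shut.
Start: joints at [1.445, 0.385, 0.008, 0, -1.194, -0.259], TCP at [0.235, 0.579, 0.405] pointing down, gripper open.
Joint ranges: [-3.14, 3.14], [-1.21, 2.06], [-1.07, 1.41], [-3.16, 2.05], [-2.99, -0.16], [-3.1, 3.1]. Speed limits (rad/s): [2.79, 2.79, 3.14, 3.14, 3.14, 3.14].

### API

Orientations are given as a 3x3 rotation matrix whose columns are the frame's x, y, z axes.
In Python, from cell import ctrl gives the robot as it stands.
- The arm moves only by the shell command python3 -m inch 'ROWS'. ROWS is JSON, a list of rows, each a list of 7 numbers: the shift along the tool's x, y, z in mm, then the turn, a rotation vector about the tool's x, y, z in degrees, then the gripper's target within -1 to 1 (fully open at 1, half-way at 0, shut at -1). In form: [[dx, dy, dz, rx, ry, rz, hand], ...]. A call has 1 to 20 rows; each row is the pose to reach, as a shift and turn from the pose commanded when the call began, along the tool's axes at that moment; what a row does not reach only later rows make up. A row lasts 1/8 s, in which the tool goes at most 62.5 mm and 10.7 degrees, less where a joint would pass 70% of its speed; a pose out of reach is approached as far as the arm can. A call with a gripper value outside its range is refused whole. The fingers move at their own pace and stop on an object; the grip force is fixed at half the most. Time passes only in rows, so rows that repeat a pose let the fingers close. It gives the time, the measured TCP pose, the force, the opening and the grip force at its end, in the units of the state.
- ctrl.read_state(): the state, without advancing time (a new reading comes with each control period).
- ctrl.camera(name): name is "side" or "top" or "wrist"; returns a dict with "image" (384x512x3 uint8, red, green, blue), "depth" (384x512 float32, m along the optical axis (not along the pixel's ray), 0 where there is no reading), "vertical_fov" (degrees; the focal length in pixels is half the picture's height over the tangent of half this angle, whatever the lens; pixels are square), "cx", "cy" (the principal point, pixels), "cam_to_world" (4x4, takes a point from camera to world coordinates). Camera axes: x right, y down, z forward; pixel columns grow to the right and rows downward; lengths in m; the calibration is good to about 2 mm. A picture is of the moment at which its call begins.
- ctrl.close_job(): hands the job in; it is judged then, once.
Trained networks look in a picture, given as the dict that the camera call returned (one of the last four; its "shot" number tells which), for a name from the list of things; names that differ only in an ending like _2 or _b are one class to them, and where a whole thing is asked for, a point or a joint stands for the part that bears it (a point fixed in the world has none). Each returns a list of dicts, best first, with "score" (0 to 1); they miss things now and then, are a little off and sometimes report something else, mostly with a low value. They report only what shows in the picture. A call takes as long as a camera call.
- ctrl.recognise(picture, thing): "xyz" ([x, y, z] in m, in the coordinates of the camera as it stood for that picture, good to about 4 mm: the middle of the surface that is visible of it).
The state is a dict: "t": time; "q": joint angles; "qvel": joint speeds; "effort": joint torques, N m; "eef_pos": TCP position; "tool_rot": TCP orientation; "force": force on the tool from outside, world axes, zero at the start; "moment": the same for the moment, N m; "opening": finger opening in m; "finger_force": force on a finger pad.
Only numpy, scipy, OpenCV 4.12 (cv2) and the standard library are available. Lean on these libraries where they do the work, as an engineer would, in place of code of your own. Each camera call takes 0.05 s, during which the arm holds its last target. There are 200 camera calls.

### The job

Grip the upright black knob of the red ratchet lever and pump the lever back and forth between its stops, one tooth of the dial per stroke, until the brass bushing on the dial stands at the yellow pointer, and not past it. Turn the dial only with the lever, never by touching the dial or the parts on it, and let go of the knob when the bushing is there.

Things in the scene. Friction and masses are not known exactly. Their poses are not given: they have to be found in the camera images.
- dial: Steel ratchet dial lying flat, 128 mm across its 12 saw teeth, top 38 mm above the bench, on a bolted-down aluminium plate 156 mm square. Origin: on its upright axis, at bench height; z up. The lever turns about the same axis. It carries four parts, tops 50 to 62 mm up: the brass bushing, and white, blue and black ones. A pawl stops it turning back; friction holds it where it is left.
- bushing (a point): Centre of the brass bushing on the dial (25 mm across its flange, 22 mm high), 40 mm from the axis, 50 mm above the bench. The dial carries it anticlockwise (from above), one tooth (30 degrees) per full double stroke. It starts 2.3 to 3.7 teeth short; the first stroke may give less than a tooth. Each stroke ended at lever value 0 leaves the dial on a whole tooth; one of these is the goal.
- pickup (a point): Where the bushing's centre must come: 40 mm from the axis, 50 mm above the bench, in line with the fixed flat yellow pointer, whose tip is 17 mm farther out from the axis. It lies a quarter turn anticlockwise (from above) from the middle of the lever's swing.
- knob (a point): Centre of the lever's upright round black knob (24 mm diameter, 52 mm high, top 96 mm above the bench); this point is 70 mm above the bench. It stands 125 mm from the dial's axis, on the robot's side, on the end of the flat red lever arm, which runs out from under the dial 12 to 18 mm above the bench, and moves with it in a level arc. It does not spin on the arm.
- lever (a joint): Lever angle about the axis, rad. 0: stop at the end of the working stroke; 0.70: the other stop, drawn back. It grows clockwise from above: the dial stands still and the pawl clicks over a tooth within 0.6 rad. Towards 0 (anticlockwise) it takes the dial along once the pawl meets a tooth. No spring: it stays where left. Some 1 N at the knob to draw back, 3 N to drive.

How it is judged:
On the way, in this order (a step that is already met when the one before it is completed fails the run):
1. with the gripper at the knob, the lever is drawn back more than 0.45 rad (value of joint lever above 0.45 rad and distance between the grasp point and knob below 0.04 m), for 0.1 s.
2. with the gripper at the knob, the bushing comes within 12 mm of the place at the pointer (horizontal distance between bushing and pickup below 0.012 m and distance between the grasp point and knob below 0.04 m), for 0.1 s.
At the end, for the whole second after the job is handed in: The brass bushing stands at the yellow pointer: its centre within 7 mm (10 degrees of dial) of the place there, and the dial at rest (horizontal distance between bushing and pickup below 0.007 m and angular speed of dial below 0.05 rad/s); the robot touches nothing.
It fails at once if the dial or a part on it is touched by the robot with more than 2 N (contact force between any of the fingers, the arm and dial above 2 N).
It also fails if it takes over 51 s, if anything falls off the work surface, if the arm or the gripper's body presses on something with over 40 N, if the wrist force passes 120 N, or if a joint passes its speed limit or range.

## Working session

There is one attempt and no reset: what is moved stays moved. The work goes in short steps, Python scripts to look and compute and a shell command to move; the robot and the scene stay as the last step left them, time stands still between calls to the robot, and variables do not carry over. Pictures are saved under pics/ and viewed, at most 10 in all, crops included, and the job is handed in when it is done.

```bash
mkdir -p pics
cat > h.py <<'E'
import numpy as np, cv2
from cell import ctrl
def w(pic,p): 
    M=np.array(pic["cam_to_world"]); return M[:3,:3]@np.array(p)+M[:3,3]
def px(pic,P):
    M=np.array(pic["cam_to_world"]); c=M[:3,:3].T@(np.array(P)-M[:3,3]); f=192/np.tan(np.radians(pic["vertical_fov"])/2)
    return np.round([pic["cx"]+f*c[0]/c[2],pic["cy"]+f*c[1]/c[2]]).astype(int)
def cloud(pic):
    d=pic["depth"]; f=192/np.tan(np.radians(pic["vertical_fov"])/2)
    v,u=np.mgrid[:384,:512]; c=np.stack([(u-pic["cx"])*d/f,(v-pic["cy"])*d/f,d],-1)
    M=np.array(pic["cam_to_world"]); return c@M[:3,:3].T+M[:3,3]
def see(pic,names):
    for n in names:
        for r in ctrl.recognise(pic,n)[:2]:
            P=w(pic,r["xyz"]); print(n,round(r["score"],2),P.round(4),px(pic,P))
E
python3 - <<'E'
from h import *
s=ctrl.read_state(); print(s["t"],s["eef_pos"],np.round(s["tool_rot"],3),s["opening"])
ims=[]
for n in("top","side"):
    p=ctrl.camera(n); print(n); see(p,["dial","bushing","knob","lever"]); ims.append(p["image"])
im=np.hstack(ims)
cv2.imwrite("pics/a.png",cv2.resize(im[:,:,::-1],(800,300)))
cv2.imwrite("pics/top.png",ims[0][:,:,::-1])
E
```

```text
0.0 [0.23449903 0.57912152 0.40359841] [[ 0.927 -0.376 -0.001]
 [-0.376 -0.927 -0.002]
 [ 0.     0.002 -1.   ]] 0.08543076447213778
top
dial 0.76 [ 0.5836 -0.2331  0.0364] [276 187]
bushing 0.7 [ 0.5939 -0.2286  0.0379] [274 183]
bushing 0.5 [ 0.585  -0.2337  0.0339] [276 187]
knob 0.54 [ 0.4926 -0.2434  0.0386] [281 223]
lever 0.76 [ 0.4892 -0.2422  0.0394] [281 224]
side
dial 0.75 [ 0.5824 -0.2155  0.0403] [231 208]
bushing 0.81 [ 0.5853 -0.2143  0.0386] [229 209]
knob 0.78 [ 0.4739 -0.2366  0.0404] [292 208]
lever 0.88 [ 0.4769 -0.2377  0.0409] [290 207]
```

View pics/a.png

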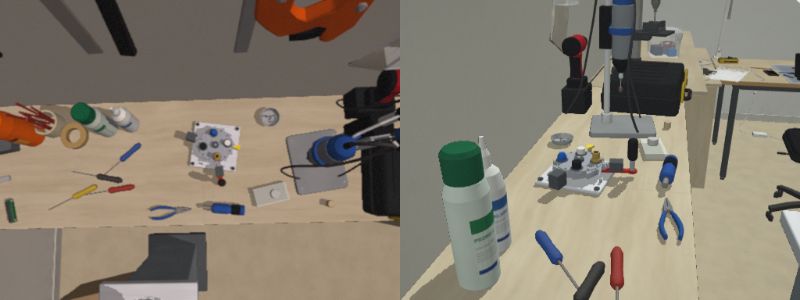

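View pics/top.png

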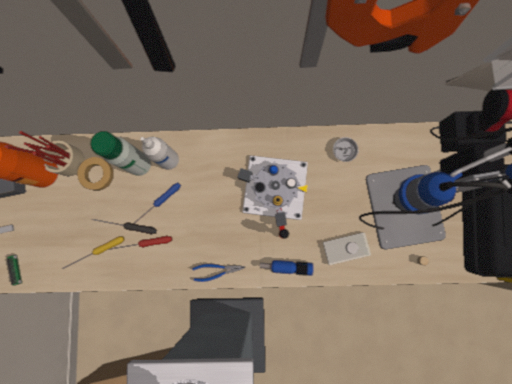

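The top view shows the dial at about (275,185), the bushing at (278,200) below it, the yellow pointer at (302,188) on the −y side, and the knob at (284,234). Next I measure these from depth and check how high the obstacles are along the way.

Run:
```python
from h import *
p=ctrl.camera("top"); C=cloud(p); im=p["image"].astype(int)
for n,(u,v) in dict(dial=(275,185),bush=(278,200),knob=(284,234),ptr=(302,188),white=(291,183),blue=(273,170),blk=(260,187)).items(): print(n,C[v,u].round(3))
on=(C[...,0]>.3)&(C[...,0]<.9)&(C[...,1]>-.5)&(C[...,1]<.75)&(p["depth"]>0)
for a in np.arange(-.45,.7,.1):
    m=on&(abs(C[...,1]-a)<.05)&(C[...,0]<.7); print(round(a,2),C[m][:,2].max().round(3) if m.any() else None)
```

```text
dial [ 0.588 -0.23   0.05 ]
bush [ 0.548 -0.236  0.065]
knob [ 0.464 -0.246  0.098]
ptr [ 0.579 -0.298  0.048]
white [ 0.591 -0.271  0.053]
blue [ 0.625 -0.226  0.059]
blk [ 0.583 -0.192  0.058]
-0.45 0.558
-0.35 0.583
-0.25 0.1
-0.15 0.06
-0.05 0.018
0.05 0.208
0.15 0.226
0.25 0.154
0.35 0.203
0.45 0.153
0.55 0.018
0.65 None
```

Run:
```python
from h import *
for n in("top","side"):
    p=ctrl.camera(n); C=cloud(p)
    m=(p["depth"]>0)&(C[...,2]>.12)&(C[...,2]<.9)&(C[...,1]<-.1)&(C[...,1]>-.7)&(C[...,0]<.8)&(C[...,0]>.2)
    P=C[m]; print(n,len(P)); 
    if len(P): print(P.min(0),P.max(0)); 
    for a in np.arange(-.7,-.1,.05):
        Q=P[abs(P[:,1]-a)<.025]
        if len(Q): print(round(a,2),len(Q),Q.min(0).round(2),Q.max(0).round(2))
```

```text
top 39601
[ 0.49038877 -0.69988127  0.12010073] [ 0.76102867 -0.10000385  0.58294425]
-0.7 439 [ 0.68 -0.7   0.12] [ 0.76 -0.68  0.26]
-0.65 1243 [ 0.51 -0.67  0.12] [ 0.76 -0.63  0.31]
-0.6 3028 [ 0.54 -0.62  0.12] [ 0.76 -0.58  0.43]
-0.55 4617 [ 0.52 -0.57  0.12] [ 0.76 -0.53  0.49]
-0.5 3221 [ 0.49 -0.52  0.12] [ 0.76 -0.48  0.49]
-0.45 4287 [ 0.49 -0.47  0.12] [ 0.76 -0.43  0.56]
-0.4 3897 [ 0.49 -0.42  0.12] [ 0.76 -0.38  0.57]
-0.35 3351 [ 0.71 -0.37  0.12] [ 0.76 -0.33  0.57]
-0.3 3453 [ 0.7  -0.32  0.12] [ 0.76 -0.28  0.58]
-0.25 3705 [ 0.72 -0.27  0.12] [ 0.76 -0.23  0.56]
-0.2 3312 [ 0.76 -0.22  0.12] [ 0.76 -0.18  0.51]
-0.15 3352 [ 0.76 -0.17  0.12] [ 0.76 -0.13  0.52]
side 22015
[ 0.49046662 -0.69992165  0.12000169] [ 0.76176166 -0.10000814  0.39030468]
-0.7 324 [ 0.68 -0.7   0.12] [ 0.76 -0.68  0.37]
-0.65 1143 [ 0.51 -0.67  0.12] [ 0.76 -0.63  0.37]
-0.6 1455 [ 0.57 -0.62  0.12] [ 0.76 -0.58  0.37]
-0.55 2157 [ 0.56 -0.57  0.12] [ 0.76 -0.53  0.37]
-0.5 1124 [ 0.49 -0.52  0.12] [ 0.76 -0.48  0.38]
-0.45 3311 [ 0.49 -0.47  0.12] [ 0.76 -0.43  0.38]
-0.4 1385 [ 0.49 -0.42  0.12] [ 0.76 -0.38  0.38]
-0.35 1357 [ 0.76 -0.37  0.12] [ 0.76 -0.33  0.38]
-0.3 1560 [ 0.76 -0.32  0.12] [ 0.76 -0.28  0.38]
-0.25 1864 [ 0.76 -0.27  0.12] [ 0.76 -0.23  0.38]
-0.2 2210 [ 0.76 -0.22  0.12] [ 0.76 -0.18  0.39]
-0.15 2644 [ 0.76 -0.17  0.12] [ 0.76 -0.13  0.39]
```

```bash
python3 -m inch '[[0,0,-30,0,0,0,1],[523,678,-30,0,0,-10,1],[523,678,-30,0,0,-20,1],[523,678,-30,0,0,-29.5,1],[523,678,-30,0,0,-29.5,1],[523,678,-30,0,0,-29.5,1],[523,678,-30,0,0,-29.5,1],[523,678,-30,0,0,-29.5,1],[523,678,-30,0,0,-29.5,1],[523,678,-30,0,0,-29.5,1]]'
```

```text
t: 1.9
eef_pos: [0.3857, 0.0355, 0.4354]
tool_rot: [[0.991, 0.131, 0.002], [0.131, -0.991, 0.001], [0.002, -0.001, -1.0]]
force: [1.9, 0.2, 0.7]
opening: 0.0856
finger_force: 0.0
```

```bash
python3 -m inch '[[41,289,0,0,0,0,1],[41,289,0,0,0,0,1],[41,289,40,0,0,0,1],[41,289,75,0,0,0,1],[41,289,75,0,0,0,1],[41,289,75,0,0,0,1],[41,289,75,0,0,0,1],[41,289,75,0,0,0,1]]'
python3 - <<'E'
from h import *
p=ctrl.camera("wrist"); see(p,["dial","bushing","knob","lever"]); cv2.imwrite("pics/w1.png",p["image"][:,:,::-1])
print(p["cam_to_world"])
q=ctrl.camera("side"); see(q,["dial","bushing","knob"])
E
```

```text
t: 2.9
eef_pos: [0.464, -0.2428, 0.3611]
tool_rot: [[0.991, 0.131, 0.003], [0.131, -0.991, -0.001], [0.002, 0.001, -1.0]]
force: [0.2, 0.4, -1.2]
opening: 0.0853
finger_force: 0.0
dial 0.83 [ 0.5872 -0.2341  0.0435] [265  43]
bushing 0.8 [ 0.5835 -0.2312  0.0355] [261  48]
bushing 0.55 [ 0.5687 -0.2363  0.036 ] [264  66]
knob 0.7 [ 0.4856 -0.246   0.0396] [262 156]
lever 0.8 [ 0.4855 -0.2437  0.0397] [260 156]
[[ 1.30978979e-01 -9.42542719e-01 -3.07339763e-01  5.42262793e-01]
 [-9.91384945e-01 -1.24328930e-01 -4.12093128e-02 -2.31556240e-01]
 [ 6.30313768e-04  3.10089568e-01 -9.50707138e-01  3.31536902e-01]
 [ 0.00000000e+00  0.00000000e+00  0.00000000e+00  1.00000000e+00]]
dial 0.56 [ 0.5835 -0.2148  0.0371] [230 210]
bushing 0.89 [ 0.5879 -0.2165  0.0382] [228 208]
```

View pics/w1.png

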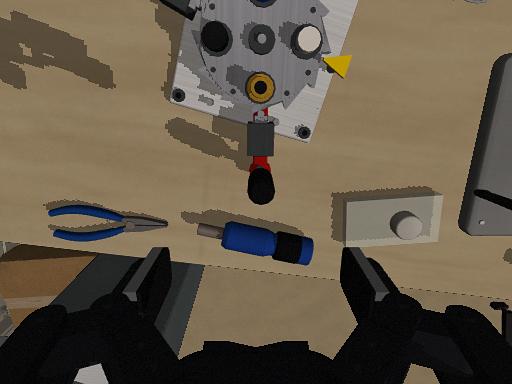

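The wrist view shows the dial hub at (262,38), bushing at (261,88), pointer tip at about (323,60), white part at (307,38), and the knob with its top at around (261,188). Next I fit these points.

```bash
cat >> h.py <<'E'
def ray(pic,u,v,z):
    M=np.array(pic["cam_to_world"]); f=192/np.tan(np.radians(pic["vertical_fov"])/2)
    d=M[:3,:3]@np.array([(u-pic["cx"])/f,(v-pic["cy"])/f,1]); o=M[:3,3]; return o+d*(z-o[2])/d[2]
E
python3 - <<'E'
from h import *
p=ctrl.camera("wrist"); C=cloud(p); im=p["image"]; h=cv2.cvtColor(im,cv2.COLOR_RGB2HSV)
m=(abs(C[...,2]-.096)<.005)&(p["depth"]>0)&(C[...,0]<.52)&(C[...,0]>.4)&(abs(C[...,1]+.24)<.06)
k=C[m]; print("knob",len(k),k.min(0),k.max(0))
k=(k.min(0)+k.max(0))/2
y=(h[...,0]>22)&(h[...,0]<33)&(h[...,1]>200)&(h[...,2]>150)&(C[...,1]<-.26)&(C[...,0]>.53)
v,u=np.nonzero(y); i=u.argmin(); print("tip px",u[i],v[i],C[v[i],u[i]],C[y].mean(0))
for n,u,v,z in(("hub",262,38,.05),("bush",261,88,.061)): print(n,C[v,u],ray(p,u,v,C[v,u][2]))
print(k)
E
```

```text
knob 560 [ 0.45438243 -0.25811671  0.09100557] [ 0.47690245 -0.23511008  0.09865776]
tip px 323 58 [ 0.58017181 -0.28726856  0.04710959] [ 0.5786234  -0.30164283  0.04757376]
hub [ 0.58849939 -0.23194131  0.04939515] [ 0.58849939 -0.23194131  0.04939515]
bush [ 0.5480859  -0.23635806  0.06318077] [ 0.5480859  -0.23635806  0.06318077]
[ 0.46564244 -0.2466134   0.09483166]
```

```bash
python3 -m inch '[[0.5,4,50,0,0,0,1],[0.5,4,100,0,0,0,1],[0.5,4,136,0,0,0,1],[0.5,4,136,0,0,0,1],[0.5,4,136,0,0,0,-1],[0.5,4,136,0,0,0,-1],[0.5,4,136,0,0,0,-1],[0.5,4,136,0,0,0,-1],[0.5,4,136,0,0,0,-1],[0.5,4,136,0,0,0,-1],[0.5,4,136,0,0,0,-1],[0.5,4,136,0,0,0,-1]]'
```

```text
t: 4.9
eef_pos: [0.4653, -0.2478, 0.225]
tool_rot: [[0.991, 0.13, 0.002], [0.13, -0.991, -0.001], [0.002, 0.001, -1.0]]
force: [-0.7, 0.1, 5.8]
opening: 0.0228
finger_force: 58.6
```

```bash
python3 -m inch '[[0.7,-13,0,0,0,6,-1],[2.7,-25.9,0,0,0,12,-1],[6.1,-38.5,0,0,0,18,-1],[10.8,-50.6,0,0,0,24,-1],[14.6,-58.4,0,0,0,28,-1],[18.9,-66,0,0,0,32,-1],[18.9,-66,0,0,0,32,-1]]'
python3 - <<'E'
from h import *
p=ctrl.camera("wrist"); cv2.imwrite("pics/w2.png",p["image"][:,:,::-1])
p=ctrl.camera("top"); cv2.imwrite("pics/t2.png",cv2.resize(p["image"][130:270,190:350,::-1],None,fx=4,fy=4))
E
```

```text
t: 5.78
eef_pos: [0.4756, -0.1792, 0.225]
tool_rot: [[0.91, -0.414, 0.002], [-0.414, -0.91, -0.0], [0.002, -0.0, -1.0]]
force: [-1.7, 2.4, 7.5]
opening: 0.0226
finger_force: 58.9
```

View pics/w2.png

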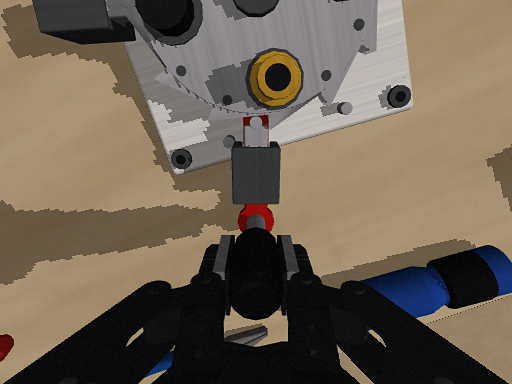

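The grip is good: the knob is between the pads at (255,265), the pawl at (256,120), the bushing at (276,77), and the stop pins at (229,140) and (345,108). I measure the bushing angle before driving.

```bash
cat >> h.py <<'E'
O=np.array([.5885,-.232])
def az(P): return np.degrees(np.arctan2(P[1]-O[1],P[0]-O[0]))%360
def bush():
    p=ctrl.camera("wrist"); C=cloud(p); h=cv2.cvtColor(p["image"],cv2.COLOR_RGB2HSV)
    m=(h[...,0]>10)&(h[...,0]<24)&(h[...,1]>150)&(h[...,2]>70)&(p["depth"]>0)&(C[...,2]>.042)&(C[...,2]<.075)&(np.hypot(C[...,0]-O[0],C[...,1]-O[1])<.062)
    v,u=np.nonzero(m)
    if len(u)<30: print("few",len(u)); return
    P=C[m][:,:]; t=P[P[:,2]>P[:,2].max()-.006]; b=(t.min(0)+t.max(0))/2
    e=ctrl.read_state()["eef_pos"]
    print("bush",len(u),b.round(4),"r",round(float(np.hypot(*(b[:2]-O))),4),"az",az(b).round(1),"lever az",az(e).round(1),"ext",np.ptp(t,0).round(3))
E
python3 -c "
from h import *
bush()"
```

```text
bush 1608 [ 0.5501 -0.223   0.0617] r 0.0395 az 166.8 lever az 155.0 ext [0.018 0.017 0.005]
```

```bash
python3 -m inch '[[0.7,13,0,0,0,-6,-1],[2.7,25.9,0,0,0,-12,-1],[6.1,38.5,0,0,0,-18,-1],[10.8,50.7,0,0,0,-24,-1],[16.7,62.3,0,0,0,-30,-1],[21.3,69.7,0,0,0,-34,-1],[21.3,69.7,0,0,0,-34,-1]]'; python3 -c "
from h import *
bush()"
```

```text
t: 6.8
eef_pos: [0.466, -0.2525, 0.225]
tool_rot: [[0.986, 0.165, 0.002], [0.165, -0.986, -0.001], [0.002, 0.001, -1.0]]
force: [-1.3, 0.5, 6.9]
opening: 0.0225
finger_force: 58.8
bush 1628 [ 0.5517 -0.2443  0.0623] r 0.0388 az 198.4 lever az 189.4 ext [0.017 0.018 0.004]
```

```bash
python3 -m inch '[[0,2.2,0,0,0,-1,-1],[0.1,4.4,0,0,0,-2,-1],[0.1,4.4,0,0,0,-2,-1]]'; python3 -c "
from h import *
bush()"
```

```text
t: 7.22
eef_pos: [0.4667, -0.2564, 0.225]
tool_rot: [[0.98, 0.199, 0.002], [0.199, -0.98, -0.001], [0.001, 0.001, -1.0]]
force: [-1.9, 1.5, 6.7]
opening: 0.0228
finger_force: 58.8
bush 1625 [ 0.5521 -0.2452  0.0626] r 0.0387 az 200.0 lever az 191.3 ext [0.017 0.018 0.004]
```

```bash
python3 -m inch '[[0,1.5,0,0,0,-0.7,-1],[0.1,3,0,0,0,-1.4,-1],[0.1,3,0,0,0,-1.4,-1]]'; python3 -c "
from h import *
bush()"
```

```text
t: 7.65
eef_pos: [0.4669, -0.2573, 0.225]
tool_rot: [[0.976, 0.22, 0.0], [0.22, -0.976, 0.003], [0.001, -0.003, -1.0]]
force: [-2.3, 14.3, 11.8]
opening: 0.0224
finger_force: 59.7
bush 1628 [ 0.552  -0.2453  0.0627] r 0.0389 az 200.0 lever az 191.8 ext [0.018 0.017 0.004]
```

The lever is on its stop (14 N, bushing at azimuth 200°). The goal is about 261°, so two more teeth are needed. One full double stroke:

```bash
python3 -m inch '[[0.7,-13,0,0,0,6,-1],[2.7,-25.9,0,0,0,12,-1],[6.1,-38.5,0,0,0,18,-1],[10.8,-50.6,0,0,0,24,-1],[16.7,-62.3,0,0,0,30,-1],[22.5,-71.4,0,0,0,35,-1],[25.7,-75.8,0,0,0,37.5,-1],[25.7,-75.8,0,0,0,37.5,-1]]'; python3 -c "
from h import *
bush()"
```

```text
t: 8.7
eef_pos: [0.4757, -0.1791, 0.225]
tool_rot: [[0.909, -0.416, 0.002], [-0.416, -0.909, -0.0], [0.001, -0.0, -1.0]]
force: [-2.0, 2.2, 8.3]
opening: 0.0228
finger_force: 59.3
bush 1608 [ 0.5515 -0.2437  0.0622] r 0.0389 az 197.6 lever az 154.9 ext [0.018 0.017 0.005]
```

```bash
python3 -m inch '[[0.7,13,0,0,0,-6,-1],[2.7,25.9,0,0,0,-12,-1],[6.1,38.5,0,0,0,-18,-1],[10.8,50.7,0,0,0,-24,-1],[16.7,62.3,0,0,0,-30,-1],[22.5,71.4,0,0,0,-35,-1],[24.6,74.4,0,0,0,-36.7,-1],[24.6,74.4,0,0,0,-36.7,-1]]'; python3 -c "
from h import *
bush()"
```

```text
t: 9.75
eef_pos: [0.4668, -0.2569, 0.225]
tool_rot: [[0.978, 0.208, 0.001], [0.208, -0.978, 0.001], [0.002, -0.001, -1.0]]
force: [-1.7, 6.9, 9.6]
opening: 0.0224
finger_force: 59.6
bush 1604 [ 0.5643 -0.2619  0.0625] r 0.0385 az 231.0 lever az 191.5 ext [0.017 0.017 0.005]
```

Bushing at 231°, one tooth to go. Same stroke again.

```bash
python3 -m inch '[[0.7,-13,0,0,0,6,-1],[2.7,-25.9,0,0,0,12,-1],[6.1,-38.5,0,0,0,18,-1],[10.8,-50.6,0,0,0,24,-1],[16.7,-62.3,0,0,0,30,-1],[22.5,-71.4,0,0,0,35,-1],[24.6,-74.4,0,0,0,36.7,-1],[24.6,-74.4,0,0,0,36.7,-1]]'; python3 -c "
from h import *
bush()"
```

```text
t: 10.8
eef_pos: [0.4756, -0.1791, 0.225]
tool_rot: [[0.909, -0.416, 0.002], [-0.416, -0.909, -0.0], [0.002, -0.0, -1.0]]
force: [-1.4, 2.4, 7.3]
opening: 0.0229
finger_force: 59.5
bush 1165 [ 0.5605 -0.2604  0.0623] r 0.0399 az 225.5 lever az 155.0 ext [0.013 0.017 0.005]
```

```bash
python3 -m inch '[[0.7,13,0,0,0,-6,-1],[2.7,25.9,0,0,0,-12,-1],[6.1,38.5,0,0,0,-18,-1],[10.8,50.7,0,0,0,-24,-1],[16.7,62.3,0,0,0,-30,-1],[22.5,71.4,0,0,0,-35,-1],[24.6,74.4,0,0,0,-36.7,-1],[24.6,74.4,0,0,0,-36.7,-1]]'
python3 - <<'E'
from h import *
bush()
p=ctrl.camera("wrist"); cv2.imwrite("pics/w3.png",p["image"][:,:,::-1])
E
```

```text
t: 11.85
eef_pos: [0.4667, -0.2568, 0.225]
tool_rot: [[0.978, 0.208, 0.002], [0.208, -0.978, 0.001], [0.002, -0.001, -1.0]]
force: [-1.6, 6.2, 8.3]
opening: 0.0228
finger_force: 59.7
bush 1396 [ 0.5814 -0.2703  0.062 ] r 0.0389 az 259.5 lever az 191.5 ext [0.014 0.017 0.006]
```

View pics/w3.png

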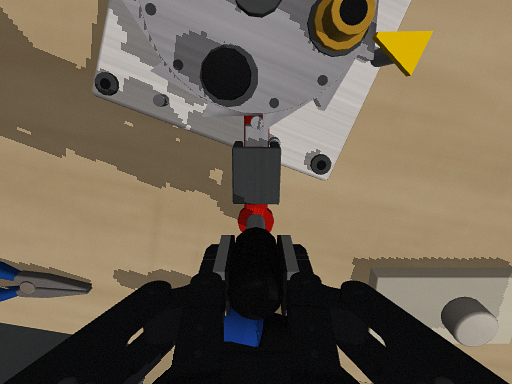

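The bushing at (345,22) now stands at the pointer tip (376,35), measured azimuth 259.5° against 261.4°. I release and retreat upward.

```bash
python3 -m inch '[[0,-0.6,0,0,0,0,-1],[0,-0.6,0,0,0,0,0.3],[0,-0.6,0,0,0,0,0.3],[0,-0.6,0,0,0,0,0.3],[0,-0.6,0,0,0,0,0.3],[0,-0.6,0,0,0,0,0.3],[0,-0.6,-20,0,0,0,0.3],[0,-0.6,-60,0,0,0,0.3],[0,-0.6,-110,0,0,0,0.3],[-10,-0.6,-140,0,0,0,0.3],[-10,-0.6,-140,0,0,0,0.3],[-10,-0.6,-140,0,0,0,0.3]]'
python3 - <<'E'
from h import *
bush()
p=ctrl.camera("wrist"); C=cloud(p); h=cv2.cvtColor(p["image"],cv2.COLOR_RGB2HSV)
y=(h[...,0]>22)&(h[...,0]<33)&(h[...,1]>200)&(h[...,2]>150)&(C[...,1]<-.26)&(C[...,0]>.53)
print("ptr az",az(C[y].mean(0)))
cv2.imwrite("pics/w4.png",p["image"][:,:,::-1])
E
```

```text
t: 13.45
eef_pos: [0.4562, -0.2588, 0.3629]
tool_rot: [[0.978, 0.208, -0.001], [0.208, -0.978, 0.001], [-0.001, -0.001, -1.0]]
force: [0.1, 0.2, -0.8]
opening: 0.0559
finger_force: 0.0
bush 440 [ 0.5831 -0.2704  0.0625] r 0.0387 az 262.0 lever az 191.5 ext [0.017 0.017 0.004]
ptr az 261.8585971789618
```

View pics/w4.png

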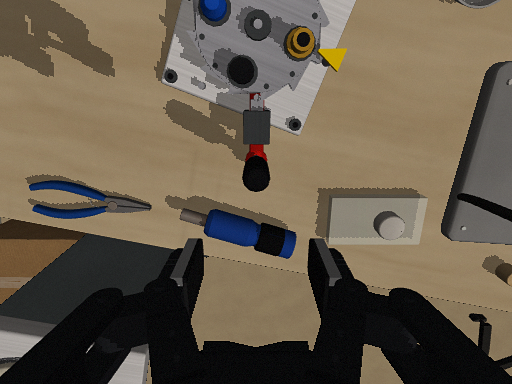

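The bushing at (301,42) is in line with the pointer at (333,58), with azimuths of 262.0° and 261.9°. The gripper is clear of everything.

```bash
python3 -c "
from cell import ctrl
print(ctrl.close_job())"
```

```text
the job is handed in; nothing more can be done
None
```

The brass bushing stands at the yellow pointer (measured 262.0° against 261.9°), the knob is released with the arm clear, and the job was handed in at about 13.5 s; no verdict came back.

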